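# Put two washed cups on their drying pegs

### The job

First push the grey drip tray fully home under the white drying stand. Then take the two cups that lie on the sloped draining rest and put each one upside down over the peg of its own colour, its rim standing flat on the slatted deck of the stand. Leave the lemon, tomato, tin and pepper mill where they are.

Things in the scene. Friction and masses are not known exactly. Their poses are not given: they have to be found in the camera images.
- tray (a joint): drip tray, how far it is pulled out towards the robot's side of the stand, in m: 0 is fully home (hard stop), at most 0.075. It slides level with about 1.5 N of friction and stays where it is left.
- tray_grip (a point): middle of the front edge of the small lip on the front of the grey drip tray, 39 mm above the worktop. Its x axis points into the stand: pushing along +x closes the tray. The tray's front panel is 200 mm wide along y and reaches from 12 to 42 mm above the worktop; the lip is 70 mm wide, 6 mm thick and stands 14 mm out from the panel. With the tray home the lip's front edge stands 10 mm in front of the stand's front edge.
- stand: white drying stand, fixed, 160 x 220 mm (x, y) and 54 mm high, slatted flat deck on top at 54 mm, on 9 mm feet that may stand on the 7 mm thick drying mat, with two upright pegs 116 mm apart along its y axis; origin at the centre of its underside on the worktop, x axis pointing from its front (where the tray comes out) to its back.
- peg_blue (a point): foot of the blue peg, on its axis at deck height (54 mm above the worktop); the peg rises 70 mm from here and is 24 to 26 mm in diameter with a tapered, rounded tip.
- peg_yellow (a point): foot of the yellow peg, the same in yellow.
- cup_blue_mid (a point): centre of the blue cup (on its axis, half-way along). A straight round plastic beaker without handle, 60 mm outside diameter, 105 mm long, wall 3 mm (inside diameter 54 mm), closed base 5 mm thick, 70 to 140 g. Its z axis points from the closed base to the open mouth. At the start it lies on the rest with the mouth away from the robot and 20 degrees downhill, its base end raised; its underside is held by two wires 36 mm apart and a low wire stop in front of the rim.
- cup_yellow_mid (a point): centre of the yellow cup, the same in yellow; it lies beside the other, axes 110 mm apart.
- cup_blue_rim (a point): centre of the blue cup's open mouth, in the plane of the rim (52.5 mm from the cup's centre).
- cup_yellow_rim (a point): centre of the yellow cup's open mouth, the same.
- rest: sloped draining rest, fixed: white base plate 150 x 200 x 8 mm on 9 mm feet, with two wire troughs, sloping down along its +x; origin at the centre of its underside.
- lemon_1: lemon, 71 x 53 x 51 mm, a bystander; origin at its underside
- tomato_1: tomato, 75 mm across, 79 mm high, a bystander; origin at its underside
- tin_1: small food tin, 76 mm across, 58 mm high, a bystander; origin at its underside
- mill_1: brown pepper mill, 58 mm across, 170 mm high, a bystander; origin at its underside
Not all that is in view belongs to the job. There is more than one size of the part that bears cup_blue_mid; the job needs the larger.

How it is judged:
On the way, in this order (a step that is already met when the one before it is completed fails the run):
1. the drip tray is fully home (value of joint tray below 0.005 m), for 0.2 s.
2. one cup stands upside down over the peg of its colour (((angle between cup_blue_mid's own z axis and vertical above 3.02 rad and horizontal distance between cup_blue_rim and peg_blue below 0.018 m and z of cup_blue_rim in the frame of stand between 0.051 and 0.059 m) or (angle between cup_yellow_mid's own z axis and vertical above 3.02 rad and horizontal distance between cup_yellow_rim and peg_yellow below 0.018 m and z of cup_yellow_rim in the frame of stand between 0.051 and 0.059 m))), for 0.2 s.
3. both cups stand upside down over the pegs of their colours (angle between each of cup_blue_mid, cup_yellow_mid's own z axis and vertical above 3.02 rad and horizontal distance between cup_blue_rim and peg_blue below 0.018 m and z of cup_blue_rim in the frame of stand between 0.051 and 0.059 m and horizontal distance between cup_yellow_rim and peg_yellow below 0.018 m and z of cup_yellow_rim in the frame of stand between 0.051 and 0.059 m), for 0.2 s.
At the end, for the whole second after the job is handed in: Both cups are at rest upside down over the peg of their own colour: axis within 7 degrees of vertical, cup axis within 18 mm of the peg's, rim within 5 mm of the deck; the drip tray is home to within 6 mm (all of step 3 and value of joint tray below 0.006 m and linear speed of each of cup_blue, cup_yellow below 0.02 m/s); the robot touches nothing.
It fails at once if a bystander (lemon, tomato, tin, mill) is moved by more than 30 mm (distance of any of lemon_1, tomato_1, tin_1, mill_1 from where it was at the start of the episode above 0.03 m).
It also fails if it takes over 72 s, if anything falls off the work surface, if the arm or the gripper's body presses on something with over 40 N, if the wrist force passes 120 N, or if a joint passes its speed limit or range.

### The arm

A 7-joint arm with a two-finger parallel gripper is mounted at the origin on a cart in front of the work surface, level with it; the furniture and walls round the work are solid. World frame = base frame: x ahead of the robot, y to its left, z up, the work surface at z = 0. Lengths are in m, angles in rad, forces in N, time in s.
With the tool pointing down it reaches from about 0.4 to 0.925 m from the base axis. Payload 5.6 kg.
Tool frame: the origin (TCP) lies midway between the tips of the shut fingers; the grasp point (between the pads) lies 19 mm behind it; z points along the fingers, y is the line along which they close (so a half turn about z gives the same grasp; the last joint's range is limited). The gripper opens to 85 mm and grips with 20 to 120 N. Pads are 22 mm wide; open, the fingers measure 114 mm over their backs; the gripper's body (76 mm by 85 mm) begins 54 mm behind the grasp point. The pads swing forward as they close: fully open they stand 13 mm farther back than shut.
Start: joints at [-1.224, 0.468, -0.012, 1.603, 0.006, 1.071, -0.056], TCP at [0.247, 0.601, 0.231] pointing down, gripper open.
Joint ranges: [-2.53, 2.53], [-0.31, 2.02], [-1.57, 1.55], [0.28, 2.44], [-1.29, 4.43], [0.15, 1.84], [-2.92, 2.92]. Speed limits (rad/s): [2.57, 2.57, 3.14, 3.14, 3.14, 3.14, 3.14].

### API

Orientations are given as a unit quaternion [w, x, y, z].
In Python, from station import readout, viewer, sign_off, models gives the robot as it stands.
- The arm moves only by the shell command python3 -m inch 'ROWS' [FORCE]. ROWS is JSON, a list of rows, each an object with "delta_pos": the shift along the tool's x, y, z normalised to -1 to 1, where 1 is 0.05 m, a list of three; "twist": the turn about the tool's z normalised to -1 to 1, where 1 is 0.15 rad; "claw": the opening, from 0 (shut) to 1 (fully open). In form: [{"delta_pos": [x, y, z], "twist": twist, "claw": claw}, ...]. A call has exactly 8 rows; each row shifts and turns the commanded pose from where the row before left it, along the tool's axes as they then stand; what a row does not reach is not made up. A row lasts 1/10 s, in which the tool goes at most 50 mm and 8.59 degrees, less where a joint would pass 70% of its speed; a pose out of reach is approached as far as the arm can. A call with a number of a shift or a turn outside -1 to 1 is refused whole. A call with a gripper value outside its range is refused whole. The fingers move at their own pace and stop on an object; FORCE is the grip in N (left out, the last holds). Time passes only in rows, so rows that do not move let the fingers close, or fill a call up. It gives the time, the measured TCP pose, the force, the opening and the grip force at its end, in the units of the state.
- readout.sense(): the state, without advancing time (a new reading comes with each control period).
- viewer.camera(name): name is "scene" or "top"; returns a dict with "color" (420x560x3 uint8, red, green, blue), "depth" (420x560 float32, m along the optical axis (not along the pixel's ray), 0 where there is no reading), "intrinsics" (3x3 intrinsics, pixels), "rvec" (rotation vector, rad) and "tvec" (3), from world to camera coordinates, as OpenCV has them. Camera axes: x right, y down, z forward; pixel columns grow to the right and rows downward; lengths in m; the calibration is good to about 2 mm. A picture is of the moment at which its call begins.
- sign_off(): hands the job in; it is judged then, once.
Trained networks look in the newest picture that a camera, given by its name, has taken for a name from the list of things; names that differ only in an ending like _2 or _b are one class to them, and where a whole thing is asked for, a point or a joint stands for the part that bears it (a point fixed in the world has none). Each returns a list of dicts, best first, with "p" (0 to 1); they miss things now and then, are a little off and sometimes report something else, mostly with a low value. They report only what shows in the picture. A call takes as long as a camera call. They do not tell look-alikes from the thing itself.
- models.spot_in(label, camera): "position" ([x, y, z] in m, in world coordinates, good to about 4 mm: the middle of the surface that is visible of it).
- models.spot_point(label, camera): "position" ([x, y, z] in m, in world coordinates, good to about 4 mm: a listed point, or the origin of a listed thing).
The state is a dict: "clock": time; "joints": joint angles; "dq": joint speeds; "tau": joint torques, N m; "ee_pos": TCP position; "ee_rot": TCP orientation; "contact_force": force on the tool from outside, world axes, zero at the start; "ft_torque": the same for the moment, N m; "opening": opening from 0.0 (shut) to 1.0 (fully open); "gripper_force": force on a finger pad.
Only numpy, scipy, OpenCV 4.12 (cv2) and the standard library are available. Lean on these libraries where they do the work, as an engineer would, in place of code of your own. Each camera call takes 0.05 s, during which the arm holds its last target. There are 200 camera calls.

## Working session

There is one attempt and no reset: what is moved stays moved. The work goes in short steps, Python scripts to look and compute and a shell command to move; the robot and the scene stay as the last step left them, time stands still between calls to the robot, and variables do not carry over. Pictures are saved under pics/ and viewed, at most 10 in all, crops included, and the job is handed in when it is done.

```bash
mkdir -p pics
cat > h.py <<'E'
from station import readout, viewer, models
import numpy as np, cv2
def world(c,u,v):
    K=c["intrinsics"];R=cv2.Rodrigues(np.array(c["rvec"]))[0];t=np.array(c["tvec"]).ravel()
    d=c["depth"][v,u];p=np.linalg.inv(K)@np.array([u,v,1])*d
    return R.T@(p-t)
def proj(c,p):
    return cv2.projectPoints(np.array([p],float),np.array(c["rvec"],float),np.array(c["tvec"],float),np.array(c["intrinsics"],float),None)[0].ravel()
def cloud(c):
    K=np.array(c["intrinsics"]);R=cv2.Rodrigues(np.array(c["rvec"]))[0];t=np.array(c["tvec"]).ravel()
    v,u=np.mgrid[:420,:560];d=c["depth"]
    P=np.stack([(u-K[0,2])/K[0,0]*d,(v-K[1,2])/K[1,1]*d,d],-1)
    return (P-t)@R
E
python3 - <<'E'
from h import *
im=[]
for n in("scene","top"):
    c=viewer.camera(n);np.savez(f"{n}0.npz",**c);cv2.imwrite(f"pics/{n}0.png",c["color"][:,:,::-1])
    for l in["tray_grip","stand","peg_blue","peg_yellow","cup_blue_mid","cup_yellow_mid","cup_blue_rim","cup_yellow_rim","rest","lemon_1","tomato_1","tin_1","mill_1"]:
        for r in models.spot_point(l,n)[:3]:
            print(n,l,round(r["p"],2),np.round(r["position"],3),np.round(proj(c,r["position"])))
s=readout.sense();print(s["ee_pos"],s["ee_rot"],s["clock"],s["opening"])
E
```

```text
scene tray_grip 0.72 [0.477 0.287 0.042] [320. 245.]
scene tray_grip 0.67 [0.772 0.127 0.   ] [227. 220.]
scene stand 0.71 [ 0.624  0.258 -0.001] [270. 248.]
scene peg_blue 0.27 [ 0.637 -0.162  0.046] [278. 164.]
scene peg_yellow 0.69 [0.617 0.2   0.055] [273. 222.]
scene peg_yellow 0.43 [ 0.595 -0.05   0.065] [287. 176.]
scene cup_blue_mid 0.91 [ 0.588 -0.155  0.065] [292. 161.]
scene cup_blue_mid 0.55 [ 0.43  -0.196  0.02 ] [336. 168.]
scene cup_yellow_mid 0.78 [ 0.594 -0.047  0.067] [287. 176.]
scene cup_yellow_mid 0.4 [0.808 0.042 0.002] [221. 204.]
scene cup_blue_rim 0.93 [ 0.636 -0.162  0.05 ] [278. 163.]
scene cup_blue_rim 0.69 [ 0.469 -0.194  0.018] [325. 168.]
scene cup_yellow_rim 0.92 [ 0.639 -0.054  0.048] [274. 179.]
scene rest 0.56 [ 0.588 -0.104  0.   ] [290. 184.]
scene lemon_1 0.54 [0.375 0.056 0.005] [353. 211.]
scene tomato_1 0.57 [0.594 0.512 0.01 ] [271. 307.]
scene tin_1 0.55 [0.77  0.126 0.001] [228. 220.]
scene mill_1 0.75 [0.804 0.04  0.001] [222. 205.]
top tray_grip 0.91 [0.479 0.282 0.037] [223. 241.]
top tray_grip 0.72 [ 0.646 -0.057  0.048] [336. 190.]
top
[... 429 characters left out ...]
188.]
top cup_blue_rim 0.86 [ 0.635 -0.163  0.05 ] [370. 194.]
top cup_blue_rim 0.55 [ 0.469 -0.196  0.023] [380. 250.]
top cup_blue_rim 0.23 [ 0.589 -0.104 -0.002] [348. 212.]
top cup_yellow_rim 0.88 [ 0.646 -0.054  0.048] [335. 190.]
top rest 0.58 [ 0.589 -0.103 -0.003] [347. 211.]
top rest 0.3 [ 0.775  0.123 -0.004] [278. 153.]
top rest 0.27 [0.639 0.316 0.051] [214. 188.]
top lemon_1 0.83 [ 0.37   0.059 -0.006] [295. 281.]
top lemon_1 0.4 [ 0.584 -0.157  0.064] [370. 210.]
top tomato_1 0.8 [0.592 0.512 0.009] [151. 204.]
top tin_1 0.79 [ 0.774  0.123 -0.004] [278. 153.]
[0.2470466  0.60123302 0.23129351] [3.44023259e-05 1.93675891e-01 9.81065568e-01 1.07263196e-05] 1.4 0.9946924211394154
```

View pics/scene0.png

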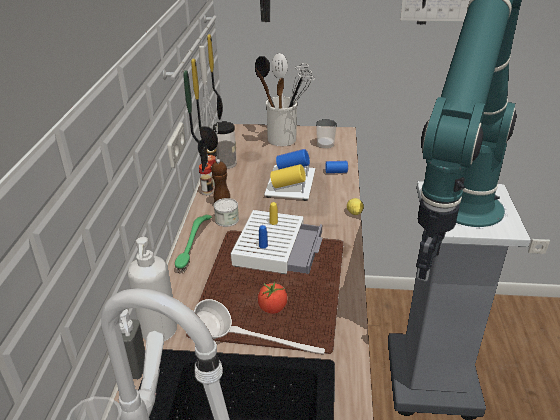

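View pics/top0.png

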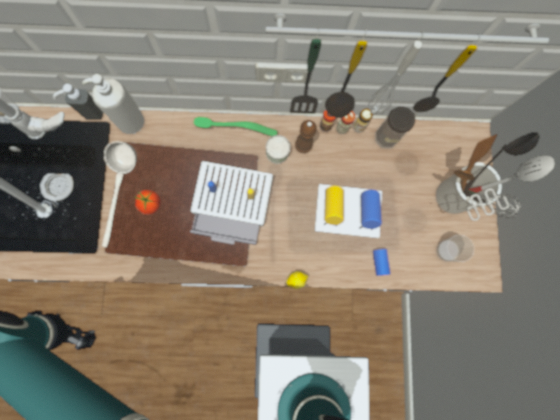

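The scene and top views agree. The stand is centred near (0.632, 0.263), yaw about −8°, and the tray lip is at (0.478, 0.284), pulled out about 65 mm. The two large cups lie on the rest at top-view pixels (333,205) and (370,210). The small blue decoy is at (382,262). I'll move to in front of the lip first.

```bash
cat >> h.py <<'E'
def go(p=None,yaw=None):
    "deltas from measured pose to target, in units of tool axes after the turn; yaw = heading of -tool x (deg)"
    from scipy.spatial.transform import Rotation as Ro
    s=readout.sense();w=np.array(s["ee_rot"]);R=Ro.from_quat(w[[1,2,3,0]]).as_matrix()
    h=np.degrees(np.arctan2(-R[1,0],-R[0,0]));y=h if yaw is None else yaw
    print("t",round(s["clock"],2),"pos",np.round(s["ee_pos"],4),"head",round(h,2),"tilt",round(float(R[2,2]),4),"F",np.round(s["contact_force"],1),"open",round(s["opening"],3),"gf",round(s["gripper_force"],1))
    if p is not None:
        a=np.radians(y);X=-np.array([np.cos(a),np.sin(a),0]);Y=np.cross([0,0,-1],X)
        d=np.array(p)-s["ee_pos"];print("units x,y,z",np.round(np.array([X@d,Y@d,-d[2]])/.05,3),"twist",round(-np.radians(y-h)/.15,3))
E
python3 -m inch '[{"delta_pos":[0,0,0],"twist":-0.83,"claw":0},{"delta_pos":[0,0,0],"twist":-0.83,"claw":0},{"delta_pos":[-0.4,-0.47,0],"twist":0,"claw":0},{"delta_pos":[-0.4,-0.47,0],"twist":0,"claw":0},{"delta_pos":[-0.4,-0.47,0],"twist":0,"claw":0},{"delta_pos":[-0.4,-0.47,0],"twist":0,"claw":0},{"delta_pos":[-0.4,-0.47,0],"twist":0,"claw":0},{"delta_pos":[-0.4,-0.47,0],"twist":0,"claw":0}]' 30
python3 -m inch '[{"delta_pos":[-0.35,-0.47,0],"twist":0,"claw":0},{"delta_pos":[-0.35,-0.47,0],"twist":0,"claw":0},{"delta_pos":[-0.35,-0.47,0],"twist":0,"claw":0},{"delta_pos":[-0.35,-0.47,0],"twist":0,"claw":0},{"delta_pos":[-0.35,-0.47,0],"twist":0,"claw":0},{"delta_pos":[-0.35,-0.47,0],"twist":0,"claw":0},{"delta_pos":[0,0,0],"twist":0,"claw":0},{"delta_pos":[0,0,0],"twist":0,"claw":0}]'
python3 -c "
from h import *
go([.435,.290,.022],-8)
c=dict(np.load('top0.npz'));P=cloud(c);C=cv2.cvtColor(c['color'],cv2.COLOR_RGB2HSV)
for n,lo,hi in(('blue',(100,120,40),(125,255,255)),('yel',(18,120,60),(35,255,255))):
  m=cv2.inRange(C,lo,hi)>0
  for nm,b in(('peg',(.55,.7,.15,.36,.07)),('cup',(.5,.7,-.22,0,.05))):
    k=m&(P[...,0]>b[0])&(P[...,0]<b[1])&(P[...,1]>b[2])&(P[...,1]<b[3])&(P[...,2]>b[4]);q=P[k]
    if len(q)<3: print(n,nm,len(q));continue
    q2=q[:,:2]-q[:,:2].mean(0);w,v=np.linalg.eigh(q2.T@q2);d=v[:,1]*np.sign(v[0,1])
    print(n,nm,len(q),np.round(q.mean(0),3),np.round(q.max(0),3),np.round(q.min(0),3),'axis deg',np.degrees(np.arctan2(d[1],d[0])).round(1))
"
```

```text
clock: 2.2
ee_pos: [0.3467, 0.4437, 0.2315]
ee_rot: [0.0, 0.07, 0.998, 0.0]
contact_force: [0.2, -0.3, -0.1]
opening: -0.001
gripper_force: 0.0
clock: 3.0
ee_pos: [0.4304, 0.2903, 0.2315]
ee_rot: [0.0, 0.071, 0.997, 0.0]
contact_force: [-0.7, 0.3, 0.0]
opening: 0.0
gripper_force: 0.0
t 3.0 pos [0.4304 0.2903 0.2315] head -8.15 tilt -1.0 F [-0.7  0.3  0. ] open 0.0 gf 0.0
units x,y,z [-0.091  0.007  4.19 ] twist -0.018
blue peg 19 [0.632 0.315 0.124] [0.639 0.321 0.13 ] [0.627 0.309 0.116] axis deg 73.8
blue cup 546 [ 0.582 -0.152  0.092] [ 0.639 -0.127  0.114] [ 0.532 -0.178  0.069] axis deg -3.4
yel peg 37 [0.613 0.202 0.119] [0.622 0.209 0.127] [0.607 0.194 0.096] axis deg -30.4
yel cup 617 [ 0.59  -0.043  0.091] [ 0.651 -0.016  0.114] [ 0.539 -0.071  0.061] axis deg -3.4
```

```bash
python3 -m inch '[{"delta_pos":[0,0,0.7],"twist":0,"claw":0},{"delta_pos":[0,0,0.7],"twist":0,"claw":0},{"delta_pos":[0,0,0.7],"twist":0,"claw":0},{"delta_pos":[0,0,0.7],"twist":0,"claw":0},{"delta_pos":[0,0,0.7],"twist":0,"claw":0},{"delta_pos":[0,0,0.5],"twist":0,"claw":0},{"delta_pos":[0,0,0.2],"twist":0,"claw":0},{"delta_pos":[0,0,0],"twist":0,"claw":0}]'
python3 -m inch '[{"delta_pos":[-0.2,0,0],"twist":0,"claw":0},{"delta_pos":[-0.2,0,0],"twist":0,"claw":0},{"delta_pos":[-0.2,0,0],"twist":0,"claw":0},{"delta_pos":[-0.2,0,0],"twist":0,"claw":0},{"delta_pos":[-0.2,0,0],"twist":0,"claw":0},{"delta_pos":[-0.2,0,0],"twist":0,"claw":0},{"delta_pos":[-0.2,0,0],"twist":0,"claw":0},{"delta_pos":[-0.2,0,0],"twist":0,"claw":0}]'
python3 -m inch '[{"delta_pos":[-0.1,0,0],"twist":0,"claw":0},{"delta_pos":[-0.1,0,0],"twist":0,"claw":0},{"delta_pos":[-0.1,0,0],"twist":0,"claw":0},{"delta_pos":[-0.06,0,0],"twist":0,"claw":0},{"delta_pos":[0,0,0],"twist":0,"claw":0},{"delta_pos":[0,0,0],"twist":0,"claw":0},{"delta_pos":[0,0,0],"twist":0,"claw":0},{"delta_pos":[0,0,0],"twist":0,"claw":0}]'
python3 -c "
from h import *
go()
c=viewer.camera('top');cv2.imwrite('pics/t1.png',cv2.resize(c['color'][140:270,140:400,::-1],None,fx=3,fy=3))
"
```

```text
clock: 3.8
ee_pos: [0.429, 0.291, 0.0202]
ee_rot: [-0.001, 0.07, 0.998, -0.001]
contact_force: [0.4, 0.3, -0.0]
opening: -0.0
gripper_force: 0.0
clock: 4.6
ee_pos: [0.51, 0.2788, 0.0212]
ee_rot: [-0.0, 0.07, 0.998, -0.0]
contact_force: [-2.7, -1.0, 1.5]
opening: -0.0
gripper_force: 1.1
clock: 5.4
ee_pos: [0.5274, 0.277, 0.0215]
ee_rot: [0.0, 0.07, 0.998, 0.0]
contact_force: [-0.3, 0.6, 0.6]
opening: -0.004
gripper_force: 0.0
t 5.4 pos [0.5274 0.277  0.0215] head -8.05 tilt -1.0 F [-0.3  0.6  0.6] open -0.004 gf 0.0
```

View pics/t1.png

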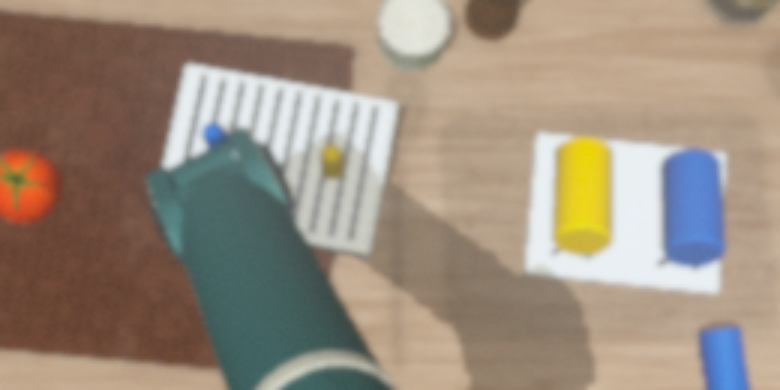

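The arm hides the tray in this crop (about 220,170), but the stand and both pegs look undisturbed. I'll push on gently until I feel the stop.

```bash
python3 -m inch '[{"delta_pos":[-0.04,0,0],"twist":0,"claw":0},{"delta_pos":[-0.04,0,0],"twist":0,"claw":0},{"delta_pos":[-0.04,0,0],"twist":0,"claw":0},{"delta_pos":[-0.04,0,0],"twist":0,"claw":0},{"delta_pos":[-0.04,0,0],"twist":0,"claw":0},{"delta_pos":[0,0,0],"twist":0,"claw":0},{"delta_pos":[0,0,0],"twist":0,"claw":0},{"delta_pos":[0,0,0],"twist":0,"claw":0}]'; python3 -c "
from h import *
go()"
```

```text
clock: 6.25
ee_pos: [0.5287, 0.2767, 0.0209]
ee_rot: [-0.008, 0.069, 0.998, -0.002]
contact_force: [-20.9, 0.9, 16.2]
opening: 0.001
gripper_force: 10.4
t 6.25 pos [0.5287 0.2767 0.0209] head -7.88 tilt -0.9999 F [-20.9   0.9  16.2] open 0.001 gf 10.4
```

Hard stop: 21 N with no further travel, so the tray is home. I'll back off, rise, and go above the blue cup.

```bash
python3 -m inch '[{"delta_pos":[0.3,0,0],"twist":0,"claw":0},{"delta_pos":[0.5,0,0],"twist":0,"claw":0},{"delta_pos":[0.2,0,-0.5],"twist":0,"claw":0},{"delta_pos":[0,0,-0.8],"twist":0,"claw":0},{"delta_pos":[0,0,-0.8],"twist":0,"claw":1},{"delta_pos":[0,0,-0.8],"twist":0,"claw":1},{"delta_pos":[0,0,-0.8],"twist":0,"claw":1},{"delta_pos":[0,0,-0.5],"twist":-0.35,"claw":1}]'
python3 -m inch '[{"delta_pos":[-0.1,-0.8,0],"twist":0,"claw":1},{"delta_pos":[-0.1,-0.8,0],"twist":0,"claw":1},{"delta_pos":[-0.1,-0.8,0],"twist":0,"claw":1},{"delta_pos":[-0.1,-0.8,0],"twist":0,"claw":1},{"delta_pos":[-0.1,-0.8,0],"twist":0,"claw":1},{"delta_pos":[-0.1,-0.8,0],"twist":0,"claw":1},{"delta_pos":[-0.1,-0.8,0],"twist":0,"claw":1},{"delta_pos":[-0.1,-0.8,0],"twist":0,"claw":1}]' 20
python3 - <<'E'
from h import *
go([.556,-.151,.051],-5)
c=viewer.camera('top')
for l in("tray_grip","peg_blue","peg_yellow","stand"):
  for r in models.spot_point(l,'top')[:2]: print(l,round(r["p"],2),np.round(r["position"],3))
E
```

```text
clock: 7.05
ee_pos: [0.4889, 0.2828, 0.2349]
ee_rot: [0.002, 0.044, 0.999, 0.001]
contact_force: [0.2, 0.1, -0.3]
opening: 0.679
gripper_force: 0.0
clock: 7.85
ee_pos: [0.4993, -0.0418, 0.2317]
ee_rot: [0.001, 0.044, 0.999, 0.0]
contact_force: [0.7, -0.9, -0.3]
opening: 1.003
gripper_force: 0.0
t 7.85 pos [ 0.4993 -0.0418  0.2317] head -5.07 tilt -1.0 F [ 0.7 -0.9 -0.3] open 1.003 gf 0.0
units x,y,z [-1.32  -2.077  3.613] twist -0.008
tray_grip 0.8 [0.537 0.271 0.04 ]
peg_yellow 0.69 [0.62  0.198 0.055]
peg_yellow 0.51 [ 0.59  -0.105  0.   ]
stand 0.86 [ 0.63   0.264 -0.001]
```

```bash
python3 -m inch '[{"delta_pos":[-0.44,-0.69,0],"twist":0,"claw":1},{"delta_pos":[-0.44,-0.69,0],"twist":0,"claw":1},{"delta_pos":[-0.44,-0.69,0],"twist":0,"claw":1},{"delta_pos":[0,0,0.6],"twist":0,"claw":1},{"delta_pos":[0,0,0.6],"twist":0,"claw":1},{"delta_pos":[0,0,0.6],"twist":0,"claw":1},{"delta_pos":[0,0,0.6],"twist":0,"claw":1},{"delta_pos":[0,0,0.6],"twist":0,"claw":1}]' 20
python3 -m inch '[{"delta_pos":[0,0,0.4],"twist":0,"claw":1},{"delta_pos":[0,0,0.2],"twist":0,"claw":1},{"delta_pos":[0,0,0],"twist":0,"claw":1},{"delta_pos":[0,0,0],"twist":0,"claw":0},{"delta_pos":[0,0,0],"twist":0,"claw":0},{"delta_pos":[0,0,0],"twist":0,"claw":0},{"delta_pos":[0,0,0],"twist":0,"claw":0},{"delta_pos":[0,0,0],"twist":0,"claw":0}]' 20
python3 -c "
from h import *
go([.556,-.151,.051],-5)"
```

```text
clock: 8.9
ee_pos: [0.5565, -0.1466, 0.08]
ee_rot: [0.0, 0.043, 0.999, 0.0]
contact_force: [-0.7, 0.6, -0.2]
opening: 0.997
gripper_force: 0.0
clock: 9.7
ee_pos: [0.5569, -0.1551, 0.0543]
ee_rot: [0.003, 0.046, 0.999, -0.003]
contact_force: [-2.5, -11.4, 5.9]
opening: 0.709
gripper_force: 21.0
t 9.7 pos [ 0.5569 -0.1551  0.0543] head -5.28 tilt -1.0 F [ -2.5 -11.4   5.9] open 0.709 gf 21.0
units x,y,z [0.025 0.08  0.065] twist -0.033
```

```bash
python3 -m inch '[{"delta_pos":[0,-0.06,0],"twist":0,"claw":0},{"delta_pos":[-0.05,0,-0.2],"twist":0,"claw":0},{"delta_pos":[-0.1,0,-0.3],"twist":0,"claw":0},{"delta_pos":[-0.1,0,-0.4],"twist":0,"claw":0},{"delta_pos":[-0.1,0,-0.5],"twist":0,"claw":0},{"delta_pos":[0,0,-0.5],"twist":0,"claw":0},{"delta_pos":[0,0,-0.5],"twist":0,"claw":0},{"delta_pos":[0,0,0],"twist":0,"claw":0}]' 20
python3 -c "
from h import *
go()
c=viewer.camera('scene');u,v=proj(c,readout.sense()['ee_pos']).astype(int);print(u,v)
cv2.imwrite('pics/s1.png',cv2.resize(c['color'][max(v-70,0):v+60,u-80:u+80,::-1],None,fx=4,fy=4,interpolation=cv2.INTER_CUBIC))
"
```

```text
clock: 10.5
ee_pos: [0.576, -0.1533, 0.1763]
ee_rot: [0.004, 0.044, 0.999, -0.0]
contact_force: [0.3, 0.0, -1.6]
opening: 0.708
gripper_force: 22.1
t 10.5 pos [ 0.576  -0.1533  0.1763] head -5.01 tilt -1.0 F [ 0.3  0.  -1.6] open 0.708 gf 22.1
295 132
```

View pics/s1.png

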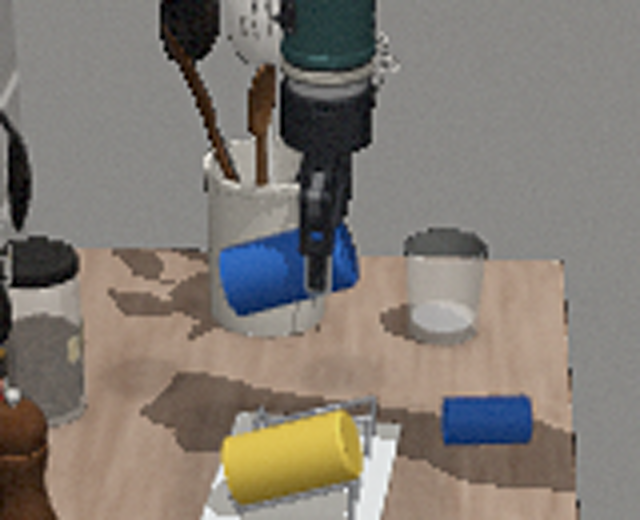

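The cup is held (crop pixels 290,270) but is still tilted about 20°, so it does not swing by itself. I'll turn it upright by pressing its rim against the stand's deck edge, to the side of the lip.

```bash
python3 -c "
from h import *
go([.428,.216,.083],-8.2)"
```

```text
t 10.55 pos [ 0.5747 -0.153   0.1742] head -5.01 tilt -1.0 F [-0.9 -0.2 -1.7] open 0.706 gf 22.1
units x,y,z [3.957 6.886 1.823] twist 0.372
```

```bash
python3 -m inch '[{"delta_pos":[0,0,0],"twist":0.37,"claw":0},{"delta_pos":[0.3,0.5,0],"twist":0,"claw":0},{"delta_pos":[0.4,0.7,0],"twist":0,"claw":0},{"delta_pos":[0.4,0.7,0],"twist":0,"claw":0},{"delta_pos":[0.4,0.7,0],"twist":0,"claw":0},{"delta_pos":[0.4,0.7,0],"twist":0,"claw":0},{"delta_pos":[0.4,0.7,0],"twist":0,"claw":0},{"delta_pos":[0.4,0.7,0],"twist":0,"claw":0}]' 20
python3 -m inch '[{"delta_pos":[0.4,0.7,0],"twist":0,"claw":0},{"delta_pos":[0.4,0.7,0],"twist":0,"claw":0},{"delta_pos":[0.3,0.5,0],"twist":0,"claw":0},{"delta_pos":[0.15,0.3,0.3],"twist":0,"claw":0},{"delta_pos":[0,0,0.5],"twist":0,"claw":0},{"delta_pos":[0,0,0.5],"twist":0,"claw":0},{"delta_pos":[0,0,0.4],"twist":0,"claw":0},{"delta_pos":[0,0,0.1],"twist":0,"claw":0}]' 20
python3 -c "
from h import *
go([.5096,.2049,.083],-8.2)"
```

```text
clock: 11.35
ee_pos: [0.4716, 0.1002, 0.1707]
ee_rot: [-0.001, 0.072, 0.997, -0.0]
contact_force: [0.6, -0.4, -2.0]
opening: 0.717
gripper_force: 22.1
clock: 12.15
ee_pos: [0.4248, 0.2156, 0.0789]
ee_rot: [-0.002, 0.071, 0.997, -0.001]
contact_force: [0.6, -0.2, -1.0]
opening: 0.703
gripper_force: 22.3
t 12.15 pos [0.4248 0.2156 0.0789] head -8.2 tilt -1.0 F [ 0.6 -0.2 -1. ] open 0.703 gf 22.3
units x,y,z [-1.709  0.03  -0.082] twist 0.0
```

```bash
python3 -m inch '[{"delta_pos":[-0.1,0.03,-0.08],"twist":0,"claw":0},{"delta_pos":[-0.2,0,0],"twist":0,"claw":0},{"delta_pos":[-0.1,0,0],"twist":0,"claw":0},{"delta_pos":[-0.1,0,0],"twist":0,"claw":0},{"delta_pos":[-0.1,0,0],"twist":0,"claw":0},{"delta_pos":[-0.1,0,0],"twist":0,"claw":0},{"delta_pos":[-0.1,0,0],"twist":0,"claw":0},{"delta_pos":[-0.1,0,0],"twist":0,"claw":0}]' 20
python3 -m inch '[{"delta_pos":[-0.1,0,0],"twist":0,"claw":0},{"delta_pos":[-0.1,0,0],"twist":0,"claw":0},{"delta_pos":[-0.1,0,0],"twist":0,"claw":0},{"delta_pos":[-0.1,0,0],"twist":0,"claw":0},{"delta_pos":[0,0,0],"twist":0,"claw":0},{"delta_pos":[0,0,0],"twist":0,"claw":0},{"delta_pos":[0,0,0],"twist":0,"claw":0},{"delta_pos":[0,0,0],"twist":0,"claw":0}]' 20
python3 -c "
from h import *
go([.5096,.2049,.083],-8.2)
c=viewer.camera('scene');u,v=proj(c,readout.sense()['ee_pos']).astype(int)
cv2.imwrite('pics/s2.png',cv2.resize(c['color'][max(v-60,0):v+60,u-80:u+80,::-1],None,fx=4,fy=4,interpolation=cv2.INTER_CUBIC))
"
```

```text
clock: 12.95
ee_pos: [0.4697, 0.2116, 0.0852]
ee_rot: [-0.003, 0.072, 0.997, -0.0]
contact_force: [-15.4, 3.0, 10.9]
opening: 0.705
gripper_force: 23.0
clock: 13.75
ee_pos: [0.4837, 0.2106, 0.0853]
ee_rot: [-0.008, 0.07, 0.998, -0.001]
contact_force: [-22.1, 3.7, 20.6]
opening: 0.712
gripper_force: 24.0
t 13.75 pos [0.4837 0.2106 0.0853] head -8.04 tilt -0.9999 F [-22.1   3.7  20.6] open 0.712 gf 24.0
units x,y,z [-0.53  -0.04   0.047] twist 0.019
```

View pics/s2.png

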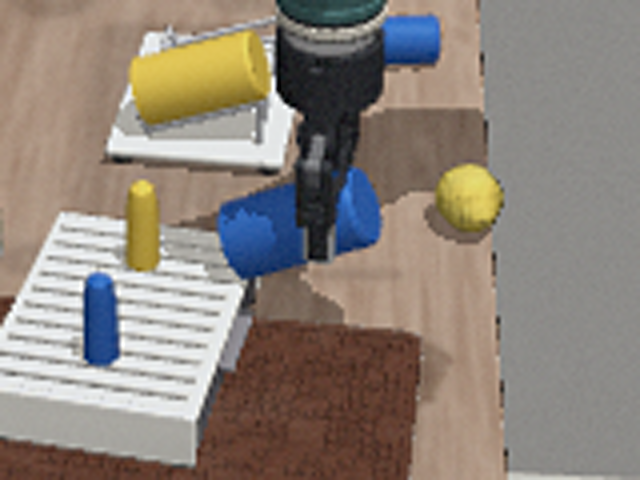

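The rim is riding up on the deck edge (crop pixels 240,270), so the contact is too high to turn the cup. Plan B: hook the lower rim on the tall blue peg, with the peg tip inside the mouth. That gives a 57 mm lever. I'll back off and measure how the cup sits now.

```bash
python3 -m inch '[{"delta_pos":[0.3,0,-0.2],"twist":0,"claw":0},{"delta_pos":[0.2,0,-0.5],"twist":0,"claw":0},{"delta_pos":[0,0.5,-0.5],"twist":0,"claw":0},{"delta_pos":[0,0.6,0],"twist":0,"claw":0},{"delta_pos":[0,0.6,0],"twist":0,"claw":0},{"delta_pos":[0,0.5,0],"twist":0,"claw":0},{"delta_pos":[0,0,0],"twist":0,"claw":0},{"delta_pos":[0,0,0],"twist":0,"claw":0}]' 20
cat >> h.py <<'E'
def cup(color,cam):
    "extent of the held cup along heading h, across, z, relative to TCP"
    from scipy.spatial.transform import Rotation as Ro
    c=viewer.camera(cam);P=cloud(c);C=cv2.cvtColor(c['color'],cv2.COLOR_RGB2HSV)
    lo,hi={'blue':((100,120,40),(125,255,255)),'yel':((18,120,60),(35,255,255))}[color]
    s=readout.sense();R=Ro.from_quat(np.array(s["ee_rot"])[[1,2,3,0]]).as_matrix();t=np.array(s["ee_pos"])
    m=(cv2.inRange(C,lo,hi)>0)&(np.linalg.norm(P-t,axis=-1)<.12)
    q=((P[m]-t)@R)*np.array([-1,1,-1])*1000  # fwd, tool y, up [mm]
    k=np.histogram(q[:,0],np.arange(-60,125,10))
    print(cam,len(q),"min",q.min(0).round(),"max",q.max(0).round())
    for a in np.arange(-50,110,15):
        r=q[(q[:,0]>=a)&(q[:,0]<a+15)]
        if len(r)>3: print(int(a)+7,"z",np.percentile(r[:,2],[5,95]).round(),"y",np.percentile(r[:,1],[5,95]).round(),len(r))
E
python3 - <<'E'
from h import *
cup('blue','scene');cup('blue','top')
# peg-front pre-approach
go([.510,.333,.132],-8.2)
E
```

```text
clock: 14.6
ee_pos: [0.4824, 0.3209, 0.1449]
ee_rot: [-0.0, 0.071, 0.997, -0.0]
contact_force: [1.0, -0.8, -1.7]
opening: 0.71
gripper_force: 22.9
scene 670 min [-39. -23. -23.] max [77. 68. 92.]
-43 z [14. 23.] y [-16.  19.] 19
-28 z [16. 53.] y [-19.  31.] 134
-13 z [12. 73.] y [-0. 32.] 67
17 z [-5. 56.] y [13. 50.] 84
32 z [-10.  41.] y [ 3. 32.] 122
47 z [-16.  35.] y [-0. 31.] 122
62 z [-12.  28.] y [-0. 30.] 101
77 z [12. 22.] y [-3. 21.] 20
top 98 min [ 26. -27.   8.] max [74. -2. 37.]
32 z [23. 35.] y [-26. -18.] 20
47 z [17. 33.] y [-26. -12.] 34
62 z [13. 27.] y [-24.  -7.] 39
77 z [20. 23.] y [-9. -2.] 5
t 14.7 pos [0.4827 0.3196 0.145 ] head -8.32 tilt -1.0 F [ 1.   0.1 -1.2] open 0.706 gf 22.9
units x,y,z [-0.503  0.344  0.26 ] twist -0.014
```

```bash
python3 -m inch '[{"delta_pos":[0,0.33,0],"twist":0,"claw":0},{"delta_pos":[-0.3,0,0.15],"twist":0,"claw":0},{"delta_pos":[-0.4,0,0.15],"twist":0,"claw":0},{"delta_pos":[-0.25,0,0],"twist":0,"claw":0},{"delta_pos":[0,0,0],"twist":0,"claw":0},{"delta_pos":[0,0,0],"twist":0,"claw":0},{"delta_pos":[0,0,0],"twist":0,"claw":0},{"delta_pos":[0,0,0],"twist":0,"claw":0}]' 20
python3 - <<'E'
from h import *
go([.6365,.3145,.130],-8.2)
c=viewer.camera('scene');u,v=proj(c,readout.sense()['ee_pos']).astype(int)
cv2.imwrite('pics/s3.png',cv2.resize(c['color'][max(v-50,0):v+70,u-90:u+70,::-1],None,fx=4,fy=4,interpolation=cv2.INTER_CUBIC))
E
```

```text
clock: 15.5
ee_pos: [0.5313, 0.3309, 0.1306]
ee_rot: [-0.0, 0.071, 0.997, 0.0]
contact_force: [-0.2, -0.3, -1.2]
opening: 0.706
gripper_force: 22.9
t 15.5 pos [0.5313 0.3309 0.1306] head -8.19 tilt -1.0 F [-0.2 -0.3 -1.2] open 0.706 gf 22.9
units x,y,z [-2.13  -0.025  0.012] twist 0.001
```

View pics/s3.png

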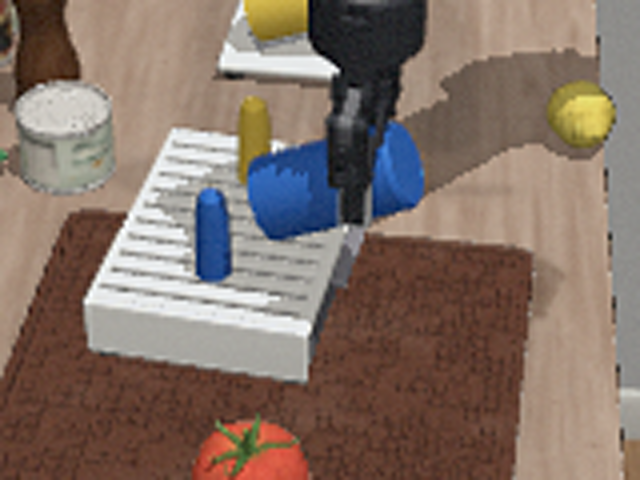

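The cup mouth (crop 260,200) faces the blue peg (210,190), with the tip inside the mouth's height range. I'll push on.

```bash
python3 -m inch '[{"delta_pos":[-0.2,0,0],"twist":0,"claw":0},{"delta_pos":[-0.2,0,0],"twist":0,"claw":0},{"delta_pos":[-0.2,0,0],"twist":0,"claw":0},{"delta_pos":[-0.1,0,0],"twist":0,"claw":0},{"delta_pos":[-0.1,0,0],"twist":0,"claw":0},{"delta_pos":[-0.1,0,0],"twist":0,"claw":0},{"delta_pos":[-0.1,0,0],"twist":0,"claw":0},{"delta_pos":[-0.1,0,0],"twist":0,"claw":0}]' 20
python3 -m inch '[{"delta_pos":[-0.1,0,-0.02],"twist":0,"claw":0},{"delta_pos":[-0.1,0,-0.02],"twist":0,"claw":0},{"delta_pos":[-0.1,0,-0.02],"twist":0,"claw":0},{"delta_pos":[-0.1,0,-0.02],"twist":0,"claw":0},{"delta_pos":[0,0,0],"twist":0,"claw":0},{"delta_pos":[0,0,0],"twist":0,"claw":0},{"delta_pos":[0,0,0],"twist":0,"claw":0},{"delta_pos":[0,0,0],"twist":0,"claw":0}]' 20
python3 - <<'E'
from h import *
go([.6365,.3145,.130],-8.2)
c=viewer.camera('scene');u,v=proj(c,readout.sense()['ee_pos']).astype(int)
cv2.imwrite('pics/s4.png',cv2.resize(c['color'][max(v-50,0):v+70,u-90:u+70,::-1],None,fx=4,fy=4,interpolation=cv2.INTER_CUBIC))
E
```

```text
clock: 16.35
ee_pos: [0.5838, 0.3237, 0.13]
ee_rot: [-0.003, 0.071, 0.997, -0.0]
contact_force: [-5.7, 1.0, 3.2]
opening: 0.704
gripper_force: 24.9
clock: 17.15
ee_pos: [0.6047, 0.3207, 0.1341]
ee_rot: [-0.001, 0.071, 0.997, 0.0]
contact_force: [-5.4, 2.6, 1.1]
opening: 0.711
gripper_force: 28.2
t 17.15 pos [0.6047 0.3207 0.1341] head -8.19 tilt -1.0 F [-5.4  2.6  1.1] open 0.711 gf 28.2
units x,y,z [-0.648 -0.031  0.081] twist 0.001
```

View pics/s4.png

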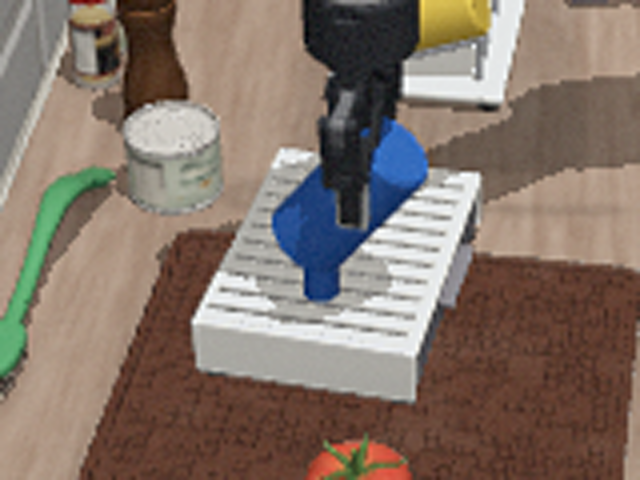

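It works: the cup has turned to about 50° with the peg inside (crop 320,270). I'll continue to vertical.

```bash
python3 -m inch '[{"delta_pos":[-0.1,-0.02,-0.02],"twist":0,"claw":0},{"delta_pos":[-0.1,-0.02,-0.02],"twist":0,"claw":0},{"delta_pos":[-0.1,0,0],"twist":0,"claw":0},{"delta_pos":[-0.1,0,0],"twist":0,"claw":0},{"delta_pos":[-0.1,0,0],"twist":0,"claw":0},{"delta_pos":[-0.1,0,0],"twist":0,"claw":0},{"delta_pos":[-0.1,0,0],"twist":0,"claw":0},{"delta_pos":[-0.1,0,0],"twist":0,"claw":0}]' 20
python3 -m inch '[{"delta_pos":[-0.1,0,0],"twist":0,"claw":0},{"delta_pos":[-0.06,0,0],"twist":0,"claw":0},{"delta_pos":[0,0,0],"twist":0,"claw":0},{"delta_pos":[0,0,0],"twist":0,"claw":0},{"delta_pos":[0,0,0],"twist":0,"claw":0},{"delta_pos":[0,0,0],"twist":0,"claw":0},{"delta_pos":[0,0,0],"twist":0,"claw":0},{"delta_pos":[0,0,0],"twist":0,"claw":0}]' 20
python3 - <<'E'
from h import *
go([.6365,.3145,.130],-8.2)
cup('blue','scene')
c=viewer.camera('scene');u,v=proj(c,readout.sense()['ee_pos']).astype(int)
cv2.imwrite('pics/s5.png',cv2.resize(c['color'][max(v-50,0):v+70,u-90:u+70,::-1],None,fx=4,fy=4,interpolation=cv2.INTER_CUBIC))
E
```

```text
clock: 18.0
ee_pos: [0.6438, 0.3128, 0.1351]
ee_rot: [-0.002, 0.071, 0.997, -0.0]
contact_force: [-4.9, 2.1, -4.5]
opening: 0.704
gripper_force: 27.7
clock: 18.8
ee_pos: [0.6522, 0.3108, 0.1355]
ee_rot: [-0.001, 0.072, 0.997, -0.0]
contact_force: [-5.2, 0.7, -4.5]
opening: 0.706
gripper_force: 25.1
t 18.8 pos [0.6522 0.3108 0.1355] head -8.22 tilt -1.0 F [-5.2  0.7 -4.5] open 0.706 gf 25.1
units x,y,z [0.322 0.029 0.109] twist -0.002
scene 659 min [-38. -29. -81.] max [23. 34. 80.]
-43 z [-2. 56.] y [-2. 11.] 31
-28 z [-66.  55.] y [-7. 26.] 293
-13 z [-72.  58.] y [-16.  31.] 209
2 z [-45.  53.] y [ 0. 31.] 76
17 z [-45.  11.] y [11. 25.] 50
```

View pics/s5.png

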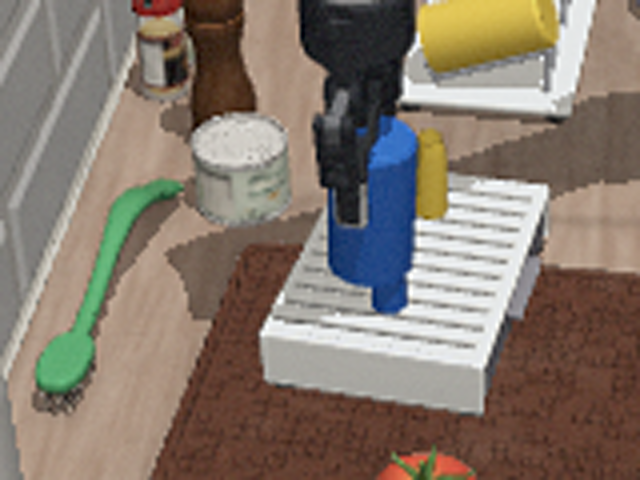

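```bash
cat >> h.py <<'E'
def axis(color,cam='scene',zs=(-40,60)):
    "least-squares cylinder (r=30) through visible cup points, tool-relative mm: x0,y0 at z=0 and slopes"
    from scipy.spatial.transform import Rotation as Ro
    from scipy.optimize import least_squares
    c=viewer.camera(cam);P=cloud(c);C=cv2.cvtColor(c['color'],cv2.COLOR_RGB2HSV)
    lo,hi={'blue':((100,120,40),(125,255,255)),'yel':((18,120,60),(35,255,255))}[color]
    s=readout.sense();R=Ro.from_quat(np.array(s["ee_rot"])[[1,2,3,0]]).as_matrix();t=np.array(s["ee_pos"])
    q=((P-t)@R)*np.array([-1,1,-1])*1000
    m=cv2.erode(cv2.inRange(C,lo,hi),np.ones((3,3),np.uint8))>0
    m&=(np.hypot(q[...,0],q[...,1])<50)&(q[...,2]>zs[0])&(q[...,2]<zs[1]);q=q[m]
    f=lambda p:np.hypot(q[:,0]-p[0]-p[2]*q[:,2],q[:,1]-p[1]-p[3]*q[:,2])-30
    r=least_squares(f,[0,0,0,0],loss='soft_l1',f_scale=2)
    print(len(q),"x0,y0 mm",r.x[:2].round(1),"tilt deg",np.degrees(r.x[2:]).round(1),"res",np.median(abs(r.fun)).round(2),"z range",np.percentile(q[:,2],[1,99]).round())
E
python3 -c "
from h import *
axis('blue',zs=(-40,45))
for l in('cup_blue_mid','cup_blue_rim','peg_blue'):
  for r in models.spot_point(l,'scene')[:2]: print(l,round(r['p'],2),np.round(r['position'],3))
"
```

```text
345 x0,y0 mm [-5.4 -1.4] tilt deg [-3.4  0.1] res 1.51 z range [-39.  44.]
cup_blue_mid 0.7 [ 0.431 -0.199  0.018]
cup_blue_mid 0.67 [0.652 0.314 0.138]
cup_blue_rim 0.87 [0.649 0.314 0.086]
cup_blue_rim 0.71 [ 0.467 -0.196  0.021]
peg_blue 0.83 [0.64  0.316 0.056]
```

```bash
python3 -m inch '[{"delta_pos":[0.1,0,0],"twist":0,"claw":0},{"delta_pos":[0.1,0,0],"twist":0,"claw":0},{"delta_pos":[0,0,0.2],"twist":0,"claw":0},{"delta_pos":[0,0,0.2],"twist":0,"claw":0},{"delta_pos":[0,0,0.1],"twist":0,"claw":0},{"delta_pos":[0,0,0.1],"twist":0,"claw":0},{"delta_pos":[0,0,0],"twist":0,"claw":0},{"delta_pos":[0,0,0],"twist":0,"claw":0}]' 20
python3 -m inch '[{"delta_pos":[0,0,0.04],"twist":0,"claw":0},{"delta_pos":[0,0,0.04],"twist":0,"claw":0},{"delta_pos":[0,0,0.04],"twist":0,"claw":0},{"delta_pos":[0,0,0],"twist":0,"claw":0},{"delta_pos":[0,0,0],"twist":0,"claw":0},{"delta_pos":[0,0,0],"twist":0,"claw":0},{"delta_pos":[0,0,0],"twist":0,"claw":0},{"delta_pos":[0,0,0],"twist":0,"claw":0}]' 20
python3 -c "
from h import *
go()
axis('blue',zs=(-40,45))"
```

```text
clock: 19.9
ee_pos: [0.6436, 0.3122, 0.1062]
ee_rot: [0.0, 0.072, 0.997, -0.0]
contact_force: [-0.2, 0.1, -0.7]
opening: 0.705
gripper_force: 25.4
clock: 20.7
ee_pos: [0.6463, 0.3121, 0.1041]
ee_rot: [0.003, 0.072, 0.997, 0.001]
contact_force: [0.5, -1.9, 11.4]
opening: 0.705
gripper_force: 25.9
t 20.7 pos [0.6463 0.3121 0.1041] head -8.28 tilt -1.0 F [ 0.5 -1.9 11.4] open 0.705 gf 25.9
319 x0,y0 mm [-5.7 -1.6] tilt deg [-1.6 -0.4] res 1.38 z range [-39.  43.]
```

Rim is on the deck with 11 N. Releasing and rising, then over to the yellow cup.

```bash
python3 -m inch '[{"delta_pos":[0,0,0],"twist":0,"claw":1},{"delta_pos":[0,0,0],"twist":0,"claw":1},{"delta_pos":[0,0,0],"twist":0,"claw":1},{"delta_pos":[0,0,-0.1],"twist":0,"claw":1},{"delta_pos":[0,0,-0.3],"twist":0,"claw":1},{"delta_pos":[0,0,-0.7],"twist":0,"claw":1},{"delta_pos":[0,0,-0.8],"twist":0,"claw":1},{"delta_pos":[0,0,-0.8],"twist":0,"claw":1}]' 20
python3 -m inch '[{"delta_pos":[0,0,-0.3],"twist":-0.26,"claw":1},{"delta_pos":[0.1,-0.8,0],"twist":0,"claw":1},{"delta_pos":[0.1,-0.8,0],"twist":0,"claw":1},{"delta_pos":[0.1,-0.8,0],"twist":0,"claw":1},{"delta_pos":[0.1,-0.8,0],"twist":0,"claw":1},{"delta_pos":[0.1,-0.8,0],"twist":0,"claw":1},{"delta_pos":[0.1,-0.8,0],"twist":0,"claw":1},{"delta_pos":[0,-0.8,0],"twist":0,"claw":1}]' 20
python3 - <<'E'
from h import *
go([.564,-.045,.052],-6)
for cam in('scene','top'):
  c=viewer.camera(cam)
  for l in('cup_blue_mid','cup_blue_rim','cup_yellow_mid','cup_yellow_rim','tray_grip'):
    for r in models.spot_point(l,cam)[:3]: print(cam,l,round(r['p'],2),np.round(r['position'],3))
E
```

```text
clock: 21.55
ee_pos: [0.6435, 0.3123, 0.2379]
ee_rot: [0.0, 0.072, 0.997, 0.0]
contact_force: [-0.4, -0.2, 0.9]
opening: 1.003
gripper_force: 0.0
clock: 22.35
ee_pos: [0.5838, 0.0356, 0.2519]
ee_rot: [0.001, 0.052, 0.999, 0.0]
contact_force: [1.2, 0.0, 0.3]
opening: 0.998
gripper_force: 0.0
t 22.35 pos [0.5838 0.0356 0.2519] head -5.99 tilt -1.0 F [1.2 0.  0.3] open 0.998 gf 0.0
units x,y,z [ 0.226 -1.644  3.997] twist 0.001
scene cup_blue_mid 0.98 [0.646 0.316 0.106]
scene cup_blue_mid 0.69 [0.639 0.315 0.056]
scene cup_blue_mid 0.62 [ 0.429 -0.196  0.021]
scene cup_blue_rim 0.84 [ 0.47  -0.197  0.022]
scene cup_blue_rim 0.78 [0.645 0.313 0.058]
scene cup_blue_rim 0.24 [ 0.805  0.041 -0.001]
scene cup_yellow_mid 0.89 [ 0.593 -0.048  0.066]
scene cup_yellow_rim 0.63 [ 0.641 -0.053  0.05 ]
scene cup_yellow_rim 0.58 [0.376 0.058 0.002]
scene tray_grip 0.45 [0.54  0.277 0.041]
top cup_blue_mid 0.64 [0.642 0.312 0.105]
top cup_blue_rim 0.92 [0.644 0.311 0.058]
top tray_grip 0.71 [0.543 0.276 0.037]
```

Blue stands over its peg, with its axis about 7 mm off. Now I'll grasp yellow.

```bash
python3 -m inch '[{"delta_pos":[0.12,-0.8,0],"twist":0,"claw":1},{"delta_pos":[0.12,-0.86,0],"twist":0,"claw":1},{"delta_pos":[0,0,0.5],"twist":0,"claw":1},{"delta_pos":[0,0,0.7],"twist":0,"claw":1},{"delta_pos":[0,0,0.7],"twist":0,"claw":1},{"delta_pos":[0,0,0.7],"twist":0,"claw":1},{"delta_pos":[0,0,0.7],"twist":0,"claw":1},{"delta_pos":[0,0,0.4],"twist":0,"claw":1}]' 20
python3 -m inch '[{"delta_pos":[0,0,0.2],"twist":0,"claw":1},{"delta_pos":[0,0,0.09],"twist":0,"claw":1},{"delta_pos":[0,0,0],"twist":0,"claw":1},{"delta_pos":[0,0,0],"twist":0,"claw":0},{"delta_pos":[0,0,0],"twist":0,"claw":0},{"delta_pos":[0,0,0],"twist":0,"claw":0},{"delta_pos":[0,0,0],"twist":0,"claw":0},{"delta_pos":[0,0,0],"twist":0,"claw":0}]' 20
python3 -c "
from h import *
go([.563,-.046,.052],-6)"
```

```text
clock: 23.75
ee_pos: [0.5623, -0.0439, 0.0625]
ee_rot: [-0.002, 0.052, 0.999, -0.0]
contact_force: [-0.7, -0.6, -0.7]
opening: 0.999
gripper_force: 0.0
clock: 24.55
ee_pos: [0.5646, -0.0455, 0.0523]
ee_rot: [0.001, 0.053, 0.999, -0.0]
contact_force: [-1.5, -3.0, 7.3]
opening: 0.711
gripper_force: 21.2
t 24.55 pos [ 0.5646 -0.0455  0.0523] head -6.03 tilt -1.0 F [-1.5 -3.   7.3] open 0.711 gf 21.2
units x,y,z [ 0.031 -0.014  0.007] twist -0.003
```

```bash
python3 -m inch '[{"delta_pos":[0,0,0],"twist":0,"claw":0},{"delta_pos":[0,0,-0.2],"twist":0,"claw":0},{"delta_pos":[0,0,-0.4],"twist":0,"claw":0},{"delta_pos":[0,0,-0.6],"twist":0,"claw":0},{"delta_pos":[0,0,-0.6],"twist":0,"claw":0},{"delta_pos":[0,0,-0.6],"twist":0,"claw":0},{"delta_pos":[0,0,-0.3],"twist":0.26,"claw":0},{"delta_pos":[0,0,0],"twist":0,"claw":0}]' 20
python3 -c "
from h import *
go([.507,.2165,.132],-8.2);cup('yel','scene')"
```

```text
clock: 25.35
ee_pos: [0.5653, -0.044, 0.1889]
ee_rot: [0.003, 0.072, 0.997, 0.001]
contact_force: [-0.4, 0.8, -1.3]
opening: 0.707
gripper_force: 22.2
t 25.35 pos [ 0.5653 -0.044   0.1889] head -8.24 tilt -1.0 F [-0.4  0.8 -1.3] open 0.707 gf 22.2
units x,y,z [1.898 4.99  1.138] twist -0.004
scene 483 min [-29. -29. -21.] max [88. 64. 80.]
-28 z [10. 35.] y [-18.  25.] 38
-13 z [13. 56.] y [-18.  30.] 68
2 z [49. 74.] y [13. 59.] 5
17 z [-3. 57.] y [17. 45.] 51
32 z [-2. 45.] y [ 4. 32.] 84
47 z [-11.  39.] y [-1. 31.] 87
62 z [-14.  34.] y [ 6. 35.] 87
77 z [-7. 31.] y [ 2. 33.] 59
92 z [15. 26.] y [ 6. 19.] 4
```

```bash
python3 -m inch '[{"delta_pos":[0.3,0.5,0],"twist":0,"claw":0},{"delta_pos":[0.3,0.7,0],"twist":0,"claw":0},{"delta_pos":[0.3,0.8,0],"twist":0,"claw":0},{"delta_pos":[0.3,0.8,0],"twist":0,"claw":0},{"delta_pos":[0.3,0.8,0],"twist":0,"claw":0},{"delta_pos":[0.2,0.7,0],"twist":0,"claw":0},{"delta_pos":[0.2,0.5,0],"twist":0,"claw":0},{"delta_pos":[0,0.2,0],"twist":0,"claw":0}]' 20
python3 -m inch '[{"delta_pos":[0,0,0.4],"twist":0,"claw":0},{"delta_pos":[0,0,0.4],"twist":0,"claw":0},{"delta_pos":[0,0,0.3],"twist":0,"claw":0},{"delta_pos":[0,0,0],"twist":0,"claw":0},{"delta_pos":[0,0,0],"twist":0,"claw":0},{"delta_pos":[0,0,0],"twist":0,"claw":0},{"delta_pos":[0,0,0],"twist":0,"claw":0},{"delta_pos":[0,0,0],"twist":0,"claw":0}]' 20
python3 -c "
from h import *
go([.621,.200,.132],-8.2)"
```

```text
clock: 26.2
ee_pos: [0.5031, 0.2201, 0.1843]
ee_rot: [-0.002, 0.069, 0.998, -0.0]
contact_force: [-0.6, -0.6, -1.0]
opening: 0.708
gripper_force: 22.2
clock: 27.0
ee_pos: [0.506, 0.2168, 0.1315]
ee_rot: [0.001, 0.072, 0.997, 0.0]
contact_force: [0.4, -0.2, -1.6]
opening: 0.711
gripper_force: 22.3
t 27.0 pos [0.506  0.2168 0.1315] head -8.25 tilt -1.0 F [ 0.4 -0.2 -1.6] open 0.711 gf 22.3
units x,y,z [-2.325 -0.004 -0.01 ] twist -0.006
```

```bash
python3 -m inch '[{"delta_pos":[-0.2,0,0],"twist":0,"claw":0},{"delta_pos":[-0.2,0,0],"twist":0,"claw":0},{"delta_pos":[-0.2,0,0],"twist":0,"claw":0},{"delta_pos":[-0.1,0,0],"twist":0,"claw":0},{"delta_pos":[-0.1,0,0],"twist":0,"claw":0},{"delta_pos":[-0.1,0,-0.02],"twist":0,"claw":0},{"delta_pos":[-0.1,0,-0.02],"twist":0,"claw":0},{"delta_pos":[-0.1,0,-0.03],"twist":0,"claw":0}]' 20
python3 -m inch '[{"delta_pos":[-0.1,0,-0.03],"twist":0,"claw":0},{"delta_pos":[-0.1,0,-0.03],"twist":0,"claw":0},{"delta_pos":[-0.1,0,-0.03],"twist":0,"claw":0},{"delta_pos":[-0.1,0,-0.02],"twist":0,"claw":0},{"delta_pos":[-0.1,0,-0.02],"twist":0,"claw":0},{"delta_pos":[0,0,0],"twist":0,"claw":0},{"delta_pos":[0,0,0],"twist":0,"claw":0},{"delta_pos":[0,0,0],"twist":0,"claw":0}]' 20
python3 - <<'E'
from h import *
go([.621,.200,.132],-8.2)
c=viewer.camera('scene');u,v=proj(c,readout.sense()['ee_pos']).astype(int)
cv2.imwrite('pics/s6.png',cv2.resize(c['color'][max(v-50,0):v+70,u-90:u+70,::-1],None,fx=4,fy=4,interpolation=cv2.INTER_CUBIC))
E
```

```text
clock: 27.8
ee_pos: [0.5584, 0.2093, 0.1338]
ee_rot: [-0.002, 0.071, 0.997, -0.0]
contact_force: [-5.2, 0.7, 1.7]
opening: 0.71
gripper_force: 22.4
clock: 28.6
ee_pos: [0.5851, 0.2051, 0.1408]
ee_rot: [0.0, 0.072, 0.997, 0.0]
contact_force: [-3.0, 1.2, 0.1]
opening: 0.704
gripper_force: 26.1
t 28.6 pos [0.5851 0.2051 0.1408] head -8.24 tilt -1.0 F [-3.   1.2  0.1] open 0.704 gf 26.1
units x,y,z [-0.724  0.001  0.176] twist -0.005
```

View pics/s6.png

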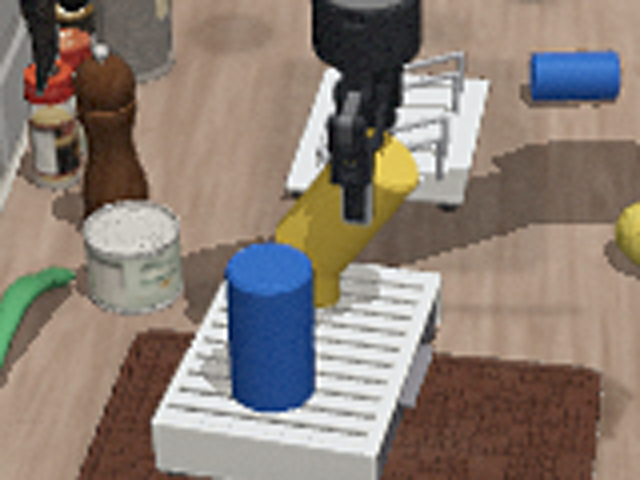

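The blue cup stands upright (270,330). The yellow cup is turning over its peg (325,270), now at about 50°. I'll continue.

```bash
python3 -m inch '[{"delta_pos":[-0.1,0,-0.02],"twist":0,"claw":0},{"delta_pos":[-0.1,0,-0.02],"twist":0,"claw":0},{"delta_pos":[-0.1,0,-0.02],"twist":0,"claw":0},{"delta_pos":[-0.1,0,-0.02],"twist":0,"claw":0},{"delta_pos":[-0.1,0,0],"twist":0,"claw":0},{"delta_pos":[-0.1,0,0],"twist":0,"claw":0},{"delta_pos":[-0.1,0,0],"twist":0,"claw":0},{"delta_pos":[-0.1,0,0],"twist":0,"claw":0}]' 20
python3 -m inch '[{"delta_pos":[-0.1,0,0],"twist":0,"claw":0},{"delta_pos":[-0.1,0,0],"twist":0,"claw":0},{"delta_pos":[-0.08,0,0],"twist":0,"claw":0},{"delta_pos":[0,0,0],"twist":0,"claw":0},{"delta_pos":[0,0,0],"twist":0,"claw":0},{"delta_pos":[0,0,0],"twist":0,"claw":0},{"delta_pos":[0,0,0],"twist":0,"claw":0},{"delta_pos":[0,0,0],"twist":0,"claw":0}]' 20
python3 - <<'E'
from h import *
go([.621,.200,.132],-8.2)
axis('yel',zs=(-55,30))
for l in('cup_yellow_mid','cup_yellow_rim','peg_yellow'):
  for r in models.spot_point(l,'scene')[:2]: print(l,round(r['p'],2),np.round(r['position'],3))
E
```

```text
clock: 29.45
ee_pos: [0.6245, 0.1992, 0.1444]
ee_rot: [-0.0, 0.072, 0.997, -0.0]
contact_force: [-2.5, 1.5, -4.3]
opening: 0.709
gripper_force: 25.2
clock: 30.25
ee_pos: [0.6384, 0.1974, 0.1451]
ee_rot: [0.0, 0.072, 0.997, 0.0]
contact_force: [-2.4, -0.0, -3.7]
opening: 0.708
gripper_force: 24.7
t 30.25 pos [0.6384 0.1974 0.1451] head -8.24 tilt -1.0 F [-2.4 -0.  -3.7] open 0.708 gf 24.7
units x,y,z [0.353 0.001 0.262] twist -0.005
251 x0,y0 mm [-5.4 -0.2] tilt deg [2.8 2.9] res 1.69 z range [-53.  29.]
cup_yellow_mid 0.87 [0.634 0.197 0.136]
cup_yellow_mid 0.56 [0.638 0.315 0.055]
cup_yellow_rim 0.8 [0.629 0.196 0.088]
peg_yellow 0.58 [0.618 0.2   0.054]
```

```bash
python3 -m inch '[{"delta_pos":[0.1,0,0],"twist":0,"claw":0},{"delta_pos":[0.1,0,0],"twist":0,"claw":0},{"delta_pos":[0,0,0.2],"twist":0,"claw":0},{"delta_pos":[0,0,0.2],"twist":0,"claw":0},{"delta_pos":[0,0,0.1],"twist":0,"claw":0},{"delta_pos":[0,0,0.04],"twist":0,"claw":0},{"delta_pos":[0,0,0],"twist":0,"claw":0},{"delta_pos":[0,0,0],"twist":0,"claw":0}]' 20
python3 -m inch '[{"delta_pos":[0,0,0.04],"twist":0,"claw":0},{"delta_pos":[0,0,0.04],"twist":0,"claw":0},{"delta_pos":[0,0,0.04],"twist":0,"claw":0},{"delta_pos":[0,0,0],"twist":0,"claw":0},{"delta_pos":[0,0,0],"twist":0,"claw":0},{"delta_pos":[0,0,0],"twist":0,"claw":0},{"delta_pos":[0,0,0],"twist":0,"claw":0},{"delta_pos":[0,0,0],"twist":0,"claw":0}]' 20
python3 - <<'E'
from h import *
go()
axis('yel',zs=(-45,30))
for l in('cup_yellow_mid','cup_yellow_rim'):
  for r in models.spot_point(l,'scene')[:1]: print(l,round(r['p'],2),np.round(r['position'],3))
E
```

```text
clock: 31.25
ee_pos: [0.6286, 0.1989, 0.1179]
ee_rot: [0.0, 0.072, 0.997, 0.0]
contact_force: [0.6, 0.5, -1.5]
opening: 0.709
gripper_force: 24.8
clock: 32.05
ee_pos: [0.6286, 0.199, 0.1135]
ee_rot: [0.0, 0.072, 0.997, 0.0]
contact_force: [-3.4, -0.2, 8.0]
opening: 0.712
gripper_force: 25.4
t 32.05 pos [0.6286 0.199  0.1135] head -8.24 tilt -1.0 F [-3.4 -0.2  8. ] open 0.712 gf 25.4
191 x0,y0 mm [-6.1 -1.4] tilt deg [0.5 1.3] res 1.68 z range [-44.  29.]
cup_yellow_mid 0.58 [0.622 0.198 0.107]
cup_yellow_rim 0.35 [0.639 0.317 0.055]
```

Seated at 8 N. Release, rise clear, and check.

```bash
python3 -m inch '[{"delta_pos":[0,0,0],"twist":0,"claw":1},{"delta_pos":[0,0,0],"twist":0,"claw":1},{"delta_pos":[0,0,0],"twist":0,"claw":1},{"delta_pos":[0,0,-0.1],"twist":0,"claw":1},{"delta_pos":[0,0,-0.3],"twist":0,"claw":1},{"delta_pos":[0,0,-0.7],"twist":0,"claw":1},{"delta_pos":[0,0,-0.8],"twist":0,"claw":1},{"delta_pos":[0,0,-0.8],"twist":0,"claw":1}]' 20
python3 -m inch '[{"delta_pos":[0.5,0,0],"twist":0,"claw":1},{"delta_pos":[0.6,0,0],"twist":0,"claw":1},{"delta_pos":[0.6,0,0],"twist":0,"claw":1},{"delta_pos":[0.3,0,0],"twist":0,"claw":1},{"delta_pos":[0,0,0],"twist":0,"claw":1},{"delta_pos":[0,0,0],"twist":0,"claw":1},{"delta_pos":[0,0,0],"twist":0,"claw":1},{"delta_pos":[0,0,0],"twist":0,"claw":1}]' 20
python3 - <<'E'
from h import *
go()
c=viewer.camera('scene')
cv2.imwrite('pics/s7.png',cv2.resize(c['color'][130:290,160:360,::-1],None,fx=4,fy=3.75,interpolation=cv2.INTER_CUBIC))
for l in('cup_blue_mid','cup_blue_rim','cup_yellow_mid','cup_yellow_rim','tray_grip'):
  for r in models.spot_point(l,'scene')[:2]: print(l,round(r['p'],2),np.round(r['position'],3))
E
```

```text
clock: 33.0
ee_pos: [0.6283, 0.1988, 0.2495]
ee_rot: [0.0, 0.072, 0.997, 0.0]
contact_force: [0.7, -0.3, 0.6]
opening: 0.999
gripper_force: 0.0
clock: 33.8
ee_pos: [0.5302, 0.2128, 0.2468]
ee_rot: [0.0, 0.072, 0.997, -0.0]
contact_force: [0.3, -0.1, -0.1]
opening: 1.0
gripper_force: 0.0
t 33.8 pos [0.5302 0.2128 0.2468] head -8.31 tilt -1.0 F [ 0.3 -0.1 -0.1] open 1.0 gf 0.0
cup_blue_mid 0.88 [0.646 0.314 0.107]
cup_blue_mid 0.65 [ 0.431 -0.2    0.017]
cup_blue_rim 0.8 [0.643 0.314 0.057]
cup_blue_rim 0.73 [0.62  0.198 0.054]
cup_yellow_mid 0.93 [0.624 0.2   0.108]
cup_yellow_rim 0.97 [0.621 0.202 0.053]
tray_grip 0.6 [0.537 0.279 0.045]
```

View pics/s7.png

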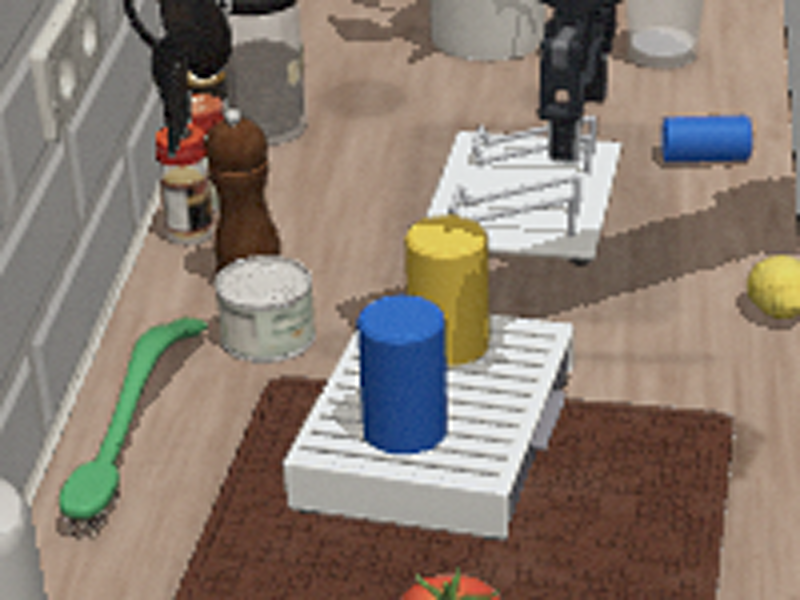

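Both cups stand upright and upside down on the deck: blue at (405,375) and yellow at (447,290). The tray is home, and the bystanders are where they were.

```bash
python3 -c "
from station import sign_off
print(sign_off())"
```

```text
the job is handed in; nothing more can be done
None
```

I pushed the tray home to its hard stop, and both cups stand upside down over the pegs of their own colours; I handed the job in at about 34 s but got no verdict back.

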